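# Seat a connector carrier and throw the cam clamp

## Robot

A 6-joint arm with a two-finger parallel gripper is mounted at the origin on the work surface. World frame = base frame: x ahead of the robot, y to its left, z up, the work surface at z = 0. Lengths are in mm, angles in rad, forces in N, time in s.
With the tool pointing down it reaches from about 350 to 975 mm from the base axis. Payload 7.1 kg.
Tool frame: the origin (TCP) lies on the front face of the gripper's body, between the roots of the fingers; the fingertips stand 80 mm ahead of it and the grasp point (between the pads) lies 61 mm ahead of it; z points along the fingers, y is the line along which they close (so a half turn about z gives the same grasp; the last joint's range is limited). The gripper opens to 88 mm and grips with 3 to 60 N. Pads are 20 mm wide; open, the fingers measure 115 mm over their backs; the gripper's body (75 mm by 178 mm) begins 61 mm behind the grasp point.
Start: joints at [1.128, 0.423, 1.63, -0, 1.089, -0.019], TCP at [256.985, 569.705, 302.675] pointing down, gripper open.
Joint ranges: [-3, 3], [-0.9, 2.11], [0.09, 2.58], [-1.31, 4.45], [0.11, 2.69], [-2.54, 2.54]. Speed limits (rad/s): [2.39, 2.39, 3.01, 3.14, 3.14, 3.14].

## Interface

Orientations are given as a rotation vector (axis times angle).
In Python, from workcell import readout, vision, close_job gives the robot as it stands.
- The arm moves only by the tool servo_tool, never from a script. Its argument "plan" is a list that holds one entry, the list of rows, each a list of 7 numbers: the gripper command: -1 is fully open, 1 is shut, values between are in proportion, then the shift along the world's x, y, z in units of 40 mm (1.0 is 40 mm), then the turn, a rotation vector about the world's x, y, z in units of 5 degrees (1.0 is 5 degrees). A call has 1 to 5 rows; each row shifts and turns the commanded pose from where the row before left it; what a row does not reach is not made up. A row lasts 1/12 s, in which the tool goes at most 41.7 mm and 7.16 degrees, less where a joint would pass 70% of its speed; a pose out of reach is approached as far as the arm can. A call is refused whole if a number of a shift passes 1 or a number of a turn 1, either way. A call with a gripper value outside its range is refused whole. The fingers move at their own pace and stop on an object; the grip force is fixed at half the most. Time passes only in rows, so rows that do not move let the fingers close. It gives the time, the measured TCP pose, the force, the opening and the grip force at its end, in the units of the state.
- readout.get_obs(): the state, without advancing time (a new reading comes with each control period).
- vision.get_image(name): name is "side" or "top"; returns the picture (480x640x3 uint8, red, green, blue); there is no depth.
- vision.camera_params(name): a dict with "fx", "fy", "cx", "cy" (pixels), "rvec" (rotation vector, rad) and "tvec" (3), from world to camera coordinates, as OpenCV has them. Camera axes: x right, y down, z forward; pixel columns grow to the right and rows downward; lengths in mm; the calibration is good to about 2 mm. A picture is of the moment at which its call begins. camera_params takes no time and is no camera call.
- close_job(): hands the job in; it is judged then, once.
The state is a dict: "t": time; "qpos": joint angles; "qvel": joint speeds; "joint_torque": joint torques, N m; "ee_pos": TCP position; "orientation": TCP orientation; "ft_force": force on the tool from outside, world axes, zero at the start; "moment": the same for the moment, N m; "width": finger opening in mm; "grasp_force": force on a finger pad.
Only numpy, scipy, OpenCV 4.12 (cv2) and the standard library are available. Lean on these libraries where they do the work, as an engineer would, in place of code of your own. Each camera call takes 0.05 s, during which the arm holds its last target. There are 200 camera calls.

## Task

Slide the connector carrier gently along its nest until it is fully home against the end stop, with the stop's sensing pin pushed right in. Then throw the cam lever over so that it snaps past centre and clamps the carrier there, and let go. Use a light hand (never press the carrier with more than 18 N or the lever with more than 25 N) and leave the marker pen, the loose connector shell and the other things lying about where they are.

Things in the scene. Friction and masses are not known exactly. Their poses are not given: they have to be found in the camera images.
- fixture: Aluminium clamping fixture fixed to the table; base plate 150 (x) x 325 (y) x 15 mm. Origin on the table under the bridge. Local y runs along the nest, from its open loading end (-y) to the end stop (+y). The steel stop (44 wide, 34 mm high) sits on a track, its face anywhere between y = 14 and 82 mm: where it is set is not measured and must be felt. It is rigid.
- nest_floor (a point): Point on the nest's floor under the clamp foot, 15 mm above the table, above the fixture's origin; axes as the fixture's. The nest is a channel along y, 47 mm wide, between two white guide rails 12 mm high, from y = -170 to +45 mm. A steel bridge 110 mm wide (x) and 30 mm thick (y), crossbar 77 to 91 mm above the table, spans it at y = 0 and carries the cam clamp.
- carrier_center (a point): Centre of the connector carrier, a loose grey plastic block 44 (x) x 150 (y) x 36 (z) mm, about 0.25 to 0.5 kg, lying in the nest with its long side (its y) along the nest, 1.5 mm play on each side. It starts 25 to 111 mm short of home. Its square rear end (-y) sticks out of the bridge on the loading side, also when home, and can be pushed there.
- pin (a joint): Sensing pin in the middle of the end stop's face, m: 0 free (stands 6 mm out of the face), 0.006 flush with the face when the carrier is fully home. Very weak spring (0.25 N).
- lever (a joint): Cam lever, rad: 0 open (handle up, leaning 0.18 rad from vertical to the fixture's -y), dead centre at 1.5, closed at its stop at 1.7 (handle 0.05 rad above level, pointing to +y). Turns about the fixture's x axis through lever_pivot, up and over from -y to +y. A spring resists, at most about 8 N at lever_grip near 0.8 rad; let go before centre it springs back; past it, it snaps shut and stays.
- lever_pivot (a point): Pivot of the cam lever, on the bridge's centre line 112 mm above the table (21 mm above the crossbar).
- lever_grip (a point): Point on the axis of the lever's round black handle, 85 mm from the pivot; the handle grip is 16 mm in diameter and ends 111 mm from the pivot. Thinner steel stem (10 mm) nearer the pivot.
- foot: Rubber foot, 22 mm in diameter, under the bridge; origin at the middle of its underside. The cam drives it down on the carrier's top; open it hangs 7 mm above it; clamped it presses with about 20 N.
- marker: Loose marker pen, 120 mm long, 15 mm thick, lying on the fixture's base plate beyond the rail (+x side), along y; origin under its middle.
- shell: Loose white connector shell 20 x 34 x 16 mm, lying on the fixture's base plate on its -x side; origin under its middle.
- screwdriver: Loose screwdriver on the table to the right of the fixture.
- wrench: Loose wrench on the table to the left.
- spare_block: Loose spare grey block, 44 x 85 x 30 mm, shorter than the carrier, on the table to the left; not needed.
- screw_cup: Small black cup, 60 mm wide, 45 mm high, on the table to the left.
Things that resemble listed ones, but are neither listed nor needed, are in the scene too. Leave any pink or purple look-alike of the part that bears carrier_center alone.

How it is judged:
By the outcome, as a careful person would: the job done as asked, in the order asked, and still so for the second after the job is handed in, with the robot touching nothing.
It also fails if it takes over 51 s, if anything falls off the work surface, if the arm or the gripper's body presses on something with over 40 N, if the wrist force passes 120 N, or if a joint passes its speed limit or range.

## Working session

There is one attempt and no reset: what is moved stays moved. The work goes in short steps, Python scripts to look and compute and a tool call to move; the robot and the scene stay as the last step left them, time stands still between calls to the robot, and variables do not carry over. Pictures are saved under pics/ and viewed, at most 10 in all, crops included, and the job is handed in when it is done.

Besides the shell and the picture viewer there is one more tool, called after ">>>" as a command line: name --argument value ..., lists and objects as JSON in quotes. servo_tool: Moves the arm, as the interface text tells. Its arguments: {"type":"object","properties":{"plan":{"type":"array"}},"required":["plan"]}

```bash
mkdir -p pics
python3 - <<'E'
from workcell import readout, vision
import cv2
o=readout.get_obs(); print({k:o[k] for k in('t','ee_pos','orientation','ft_force','width')})
for n in('side','top'):
    im=vision.get_image(n); cv2.imwrite(f'pics/{n}0.png',im[...,::-1]); print(n,vision.camera_params(n))
E
```

```text
{'t': 0.0, 'ee_pos': array([256.80515517, 569.31266918, 301.89447882]), 'orientation': array([-6.60652120e-01, -3.07101172e+00,  2.42579279e-03]), 'ft_force': array([ 0.21423599, -0.0119818 ,  0.50057761]), 'width': 87.95624717793027}
side {'fx': 522.4703863740319, 'fy': 522.4703863740319, 'cx': 317.44793635733186, 'cy': 237.3073439549963, 'rvec': array([ 0.084461  , -2.80018107,  1.37647381]), 'tvec': array([ 501.17895263,  103.93700542, 1301.62514049])}
top {'fx': 484.1906056868935, 'fy': 484.1906056868935, 'cx': 315.83741750936804, 'cy': 240.75513372739604, 'rvec': array([ 2.19451568, -2.21913816,  0.04592851]), 'tvec': array([  32.63095954,  492.73048496, 1256.53029328])}
```

View pics/side0.png

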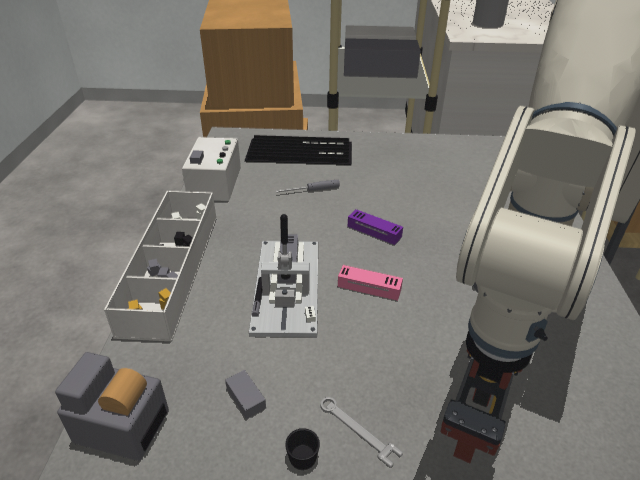

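View pics/top0.png

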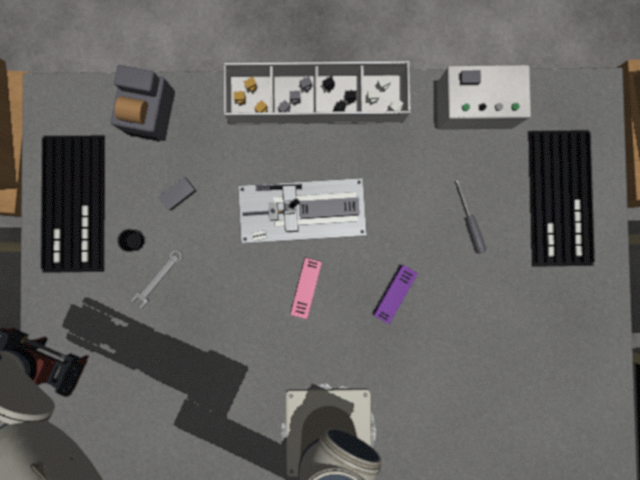

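The side view shows the fixture around (285,285), with its lever up. In the top view the plate corners are near (238,186), (362,179), (366,236) and (242,243). The stop is to the left (world +y) and the carrier's rear is at about x=360. I'll enlarge this area and measure it.

```bash
cat > h.py <<'E'
import numpy as np, cv2
from workcell import readout, vision
def ray(n,uv):
    p=vision.camera_params(n); R=cv2.Rodrigues(p['rvec'])[0]; c=-R.T@p['tvec']
    d=R.T@np.array([(uv[0]-p['cx'])/p['fx'],(uv[1]-p['cy'])/p['fy'],1]); return c,d
def onz(n,uv,z):
    c,d=ray(n,uv); return c+d*(z-c[2])/d[2]
def proj(n,P):
    p=vision.camera_params(n); K=np.array([[p['fx'],0,p['cx']],[0,p['fy'],p['cy']],[0,0,1]])
    return cv2.projectPoints(np.float64(P).reshape(-1,1,3),p['rvec'],p['tvec'],K,None)[0][:,0]
E
python3 - <<'E'
from h import *
im=cv2.imread('pics/top0.png')
g=cv2.cvtColor(im,cv2.COLOR_BGR2GRAY); m=np.uint8(g>125)*255; m[:170]=0;m[260:]=0;m[:,:225]=0;m[:,380:]=0
m=cv2.morphologyEx(m,cv2.MORPH_CLOSE,np.ones((9,9)))
c=max(cv2.findContours(m,0,2)[0],key=cv2.contourArea)
w=np.float32([onz('top',q[0],15)[:2] for q in c]); r=cv2.minAreaRect(w); print(r); print(cv2.boxPoints(r))
cr=cv2.resize(im[172:250,230:375],None,fx=5,fy=5,interpolation=2); cv2.imwrite('pics/tc.png',cr)
s=cv2.imread('pics/side0.png'); cv2.imwrite('pics/sc.png',cv2.resize(s[205:345,240:330],None,fx=4,fy=4,interpolation=2))
E
```

```text
((573.3911743164062, 63.22736358642578), (153.5281524658203, 328.64984130859375), 2.8394083976745605)
[[ 488.5812    223.54791 ]
 [ 504.86148  -104.69846 ]
 [ 658.2012    -97.093185]
 [ 641.9209    231.1532  ]]
```

View pics/tc.png

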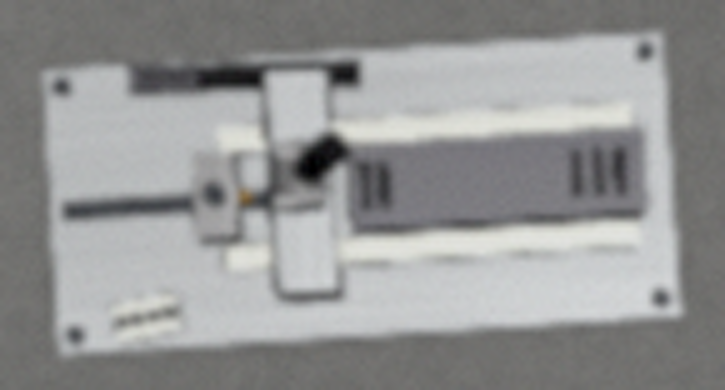

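View pics/sc.png

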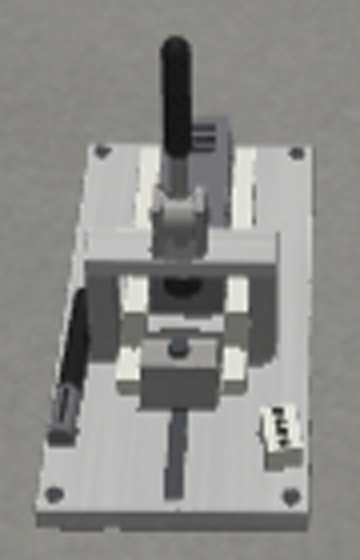

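The top crop shows the stop face at crop x≈240, the orange pin at 246, the bridge between x≈265–340 with its centre near (303,182), and the carrier from 350 to 645 with its rear edge at about (645,172). The side crop shows the lever up.

Run:
```python
from h import *
a=np.radians(2.84); ex=np.array([np.cos(a),np.sin(a)]); ey=np.array([-np.sin(a),np.cos(a)])
t=lambda x,y:(230+(x+.5)/5-.5,172+(y+.5)/5-.5)
s=lambda x,y:(240+(x+.5)/4-.5,205+(y+.5)/4-.5)
pc=np.array([573.4,63.2])
def show(k,P): print(k,P.round(1),'local rel plate ctr',((P[:2]-pc)@ex).round(1),((P[:2]-pc)@ey).round(1))
show('bridge top TL',onz('top',t(264,67),91));show('TR',onz('top',t(328,67),91));show('BL',onz('top',t(277,297),91));show('BR',onz('top',t(341,293),91))
show('rear',onz('top',t(645,172),51));show('rearup',onz('top',t(643,128),51));show('reardn',onz('top',t(648,216),51))
show('front',onz('top',t(352,190),51))
show('rail ends upR',onz('top',t(631,105),27)); show('dnR',onz('top',t(640,235),27));show('upL',onz('top',t(219,137),27)); show('dnL',onz('top',t(227,260),27))
show('stopface',onz('top',t(240,195),49))
# bridge side
show('s brTL',onz('side',s(85,262),91));show('s brTR',onz('side',s(279,262),91))
# lever tip from two views
for v,(x,y) in (('top',t(322,157)),('side',s(175,45))): print(v,x,y)
c1,d1=ray('top',t(325,155));c2,d2=ray('side',s(175,75))
A=np.c_[d1,-d2]; k=np.linalg.lstsq(A,c2-c1,rcond=None)[0]; P=(c1+k[0]*d1+c2+k[1]*d2)/2; print(np.linalg.norm(c1+k[0]*d1-c2-k[1]*d2)); show('lever',P)
```

```text
bridge top TL [627.8 108.1  91. ] local rel plate ctr 56.6 42.2
TR [627.5  76.7  91. ] local rel plate ctr 54.7 10.8
BL [514.8 102.8  91. ] local rel plate ctr -56.5 42.4
BR [516.5  71.5  91. ] local rel plate ctr -56.5 11.1
rear [578.5 -81.9  51. ] local rel plate ctr -2.1 -145.2
rearup [600.8 -81.2  51. ] local rel plate ctr 20.3 -145.6
reardn [556.1 -83.1  51. ] local rel plate ctr -24.5 -145.2
front [570.9  66.6  51. ] local rel plate ctr -2.3 3.5
rail ends upR [615.8 -77.5  27. ] local rel plate ctr 35.4 -142.6
dnR [548.4 -81.1  27. ] local rel plate ctr -32.1 -142.9
upL [601.5 135.6  27. ] local rel plate ctr 31.6 70.9
dnL [537.8 132.   27. ] local rel plate ctr -32.1 70.5
stopface [569.2 123.4  49. ] local rel plate ctr -1.3 60.3
s brTL [624.7 110.4  91. ] local rel plate ctr 53.6 44.6
s brTR [514.9 103.3  91. ] local rel plate ctr -56.4 43.0
top 294.0 203.0
side 283.375 215.875
1.7849260695670943
lever [572.8  74.8 198.6] local rel plate ctr -0.1 11.6
```

Fixture origin is at about (571, 90) with a yaw of 2.84°, and this fits the bridge and rail dimensions. The carrier's rear is at local y ≈ -172 and the stop face is at about +34, so the travel is about 56 mm. I'll go behind the carrier with the fingers shut.

>>> servo_tool --plan '[[[1,0.4,-0.85,0.3,0,0,-0.63],[1,0.4,-0.85,0.3,0,0,-0.63],[1,0.4,-0.85,0.2,0,0,-0.63],[1,0.4,-0.85,0,0,0,-0.63],[1,0.4,-0.85,0,0,0,-0.63]]]'

```text
t: 0.52
ee_pos: [337.3, 398.2, 335.0]
orientation: [1.078, 2.95, 0.001]
ft_force: [0.5, 0.4, -0.3]
width: 57.7
grasp_force: 0.0
```

>>> servo_tool --plan '[[[1,0.4,-0.85,0,0,0,-0.63],[1,0.4,-0.85,0,0,0,-0.63],[1,0.4,-0.85,0,0,0,-0.63],[1,0.4,-0.85,0,0,0,-0.63],[1,0.4,-0.85,0,0,0,-0.63]]]'

```text
t: 0.93
ee_pos: [417.2, 227.9, 334.6]
orientation: [-1.473, -2.775, 0.0]
ft_force: [1.2, 0.9, -0.6]
width: 24.6
grasp_force: 0.0
```

>>> servo_tool --plan '[[[1,0.4,-0.85,0,0,0,-0.63],[1,0.4,-0.85,0,0,0,-0.63],[1,0.4,-0.85,0,0,0,-0.63],[1,0.4,-0.85,0,0,0,-0.63],[1,0.4,-0.85,0,0,0,-0.63]]]'

```text
t: 1.35
ee_pos: [497.2, 57.8, 334.6]
orientation: [-1.84, -2.546, 0.0]
ft_force: [0.1, 0.4, -0.5]
width: 0.6
grasp_force: 0.0
```

>>> servo_tool --plan '[[[1,0.4,-0.85,0,0,0,-0.63],[1,0.4,-0.85,0,0,0,-0.63],[1,0.4,-0.85,0,0,0,-0.63],[1,0.4,-0.85,0,0,0,-0.63],[1,0,0,0,0,0,0]]]'

```text
t: 1.77
ee_pos: [563.1, -81.2, 334.5]
orientation: [2.111, 2.323, -0.0]
ft_force: [-0.7, -0.6, 0.3]
width: 0.3
grasp_force: 0.0
```

>>> servo_tool --plan '[[[1,0.45,-0.9,0,0,0,-0.53],[1,0,-0.05,-0.9,0,0,0],[1,0,0,-0.9,0,0,0],[1,0,0,-0.9,0,0,0],[1,0,0,-0.9,0,0,0]]]'

```text
t: 2.18
ee_pos: [578.5, -114.0, 189.2]
orientation: [-2.158, -2.283, -0.0]
ft_force: [0.0, 0.3, 0.0]
width: 0.2
grasp_force: 0.0
```

>>> servo_tool --plan '[[[1,0,0,-0.9,0,0,0],[1,0,0,-0.8,0,0,0],[1,0,0,-0.4,0,0,0],[1,0,0,0,0,0,0],[1,0,0,0,0,0,0]]]'

```text
t: 2.6
ee_pos: [578.3, -113.7, 105.9]
orientation: [-2.156, -2.282, 0.002]
ft_force: [0.8, 0.5, 0.6]
width: 0.3
grasp_force: 0.0
```

Run:
```python
from h import *
o=readout.get_obs(); print(o['t'],o['ee_pos'],o['orientation'],o['ft_force'])
t=vision.get_image('top')[...,::-1]; s=vision.get_image('side')[...,::-1]
a=cv2.resize(t[160:260,225:395],None,fx=4,fy=4); b=cv2.resize(s[180:345,240:345],None,fx=1,fy=1)
b=cv2.resize(s[170:345,240:345],(240,400)); c=np.zeros((400,800,3),np.uint8); c[:,:560]=a[:400,:560]; c[:,560:]=b
cv2.imwrite('pics/c1.png',c)
```

```text
2.6 [ 578.32633389 -113.7238725   105.9021691 ] [-2.15601541e+00 -2.28194392e+00  1.96491282e-03] [0.75223159 0.53770591 0.6493447 ]
```

View pics/c1.png

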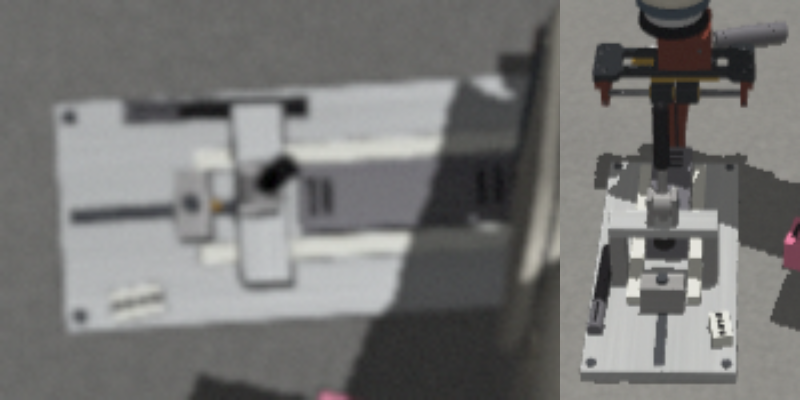

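The carrier hasn't moved and the closed fingers are lined up behind it, with a gap of about 20 mm. Now I'll creep forward.

>>> servo_tool --plan '[[[1,-0.006,0.12,0,0,0,0],[1,-0.006,0.12,0,0,0,0],[1,-0.006,0.12,0,0,0,0],[1,-0.004,0.08,0,0,0,0],[1,-0.004,0.08,0,0,0,0]]]'

```text
t: 3.12
ee_pos: [578.4, -93.2, 107.4]
orientation: [2.156, 2.283, 0.001]
ft_force: [0.9, -4.7, 2.7]
width: 0.7
grasp_force: 2.0
```

>>> servo_tool --plan '[[[1,-0.003,0.06,0,0,0,0],[1,-0.003,0.06,0,0,0,0],[1,-0.003,0.06,0,0,0,0],[1,-0.003,0.06,0,0,0,0],[1,-0.003,0.06,0,0,0,0]]]'

```text
t: 3.53
ee_pos: [577.5, -81.5, 106.8]
orientation: [2.158, 2.282, 0.0]
ft_force: [0.5, -4.4, 3.5]
width: 0.3
grasp_force: 2.2
```

>>> servo_tool --plan '[[[1,-0.003,0.06,0,0,0,0],[1,-0.003,0.06,0,0,0,0],[1,-0.003,0.06,0,0,0,0],[1,-0.003,0.06,0,0,0,0],[1,-0.003,0.06,0,0,0,0]]]'

```text
t: 3.95
ee_pos: [576.7, -69.3, 106.7]
orientation: [-2.158, -2.283, 0.0]
ft_force: [0.1, -4.3, 3.7]
width: 0.4
grasp_force: 2.2
```

>>> servo_tool --plan '[[[1,-0.003,0.06,0,0,0,0],[1,-0.003,0.06,0,0,0,0],[1,-0.003,0.06,0,0,0,0],[1,-0.003,0.06,0,0,0,0],[1,-0.003,0.06,0,0,0,0]]]'

```text
t: 4.37
ee_pos: [576.1, -57.2, 106.6]
orientation: [-2.158, -2.283, 0.0]
ft_force: [-0.5, -4.1, 3.6]
width: 0.2
grasp_force: 2.2
```

>>> servo_tool --plan '[[[1,-0.002,0.04,0,0,0,0],[1,-0.002,0.04,0,0,0,0],[1,-0.002,0.04,0,0,0,0],[1,-0.002,0.04,0,0,0,0],[1,-0.002,0.04,0,0,0,0]]]'

```text
t: 4.78
ee_pos: [575.7, -49.4, 106.6]
orientation: [-2.158, -2.283, 0.0]
ft_force: [-0.5, -3.9, 3.2]
width: 0.7
grasp_force: 2.2
```

Run:
```python
from h import *
t=vision.get_image('top')[...,::-1]
cv2.imwrite('pics/c2.png',cv2.resize(t[170:255,230:370],None,fx=5,fy=5,interpolation=2))
```

```text
(no output)
```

View pics/c2.png

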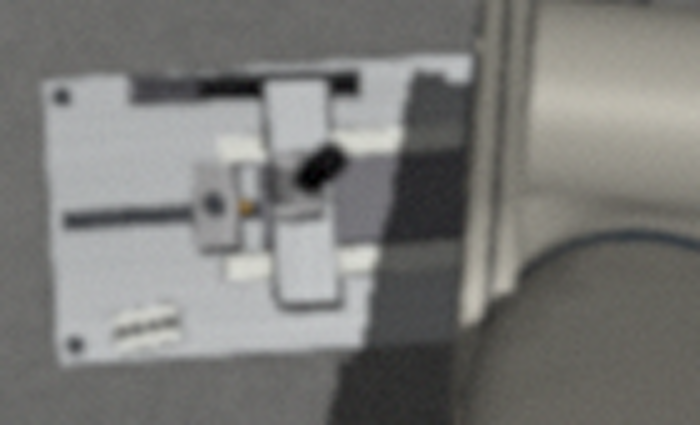

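The carrier now shows up to the bridge's left edge (crop x≈262), and the orange pin at (246,208) is still clear of it. There's about 12 mm left, so I'll go slower.

>>> servo_tool --plan '[[[1,-0.0015,0.03,0,0,0,0],[1,-0.0015,0.03,0,0,0,0],[1,-0.0015,0.03,0,0,0,0],[1,-0.0015,0.03,0,0,0,0],[1,-0.0015,0.03,0,0,0,0]]]'

```text
t: 5.25
ee_pos: [575.4, -43.4, 106.6]
orientation: [-2.158, -2.283, 0.0]
ft_force: [-0.8, -3.7, 2.8]
width: 0.4
grasp_force: 2.1
```

>>> servo_tool --plan '[[[1,-0.001,0.02,0,0,0,0],[1,-0.001,0.02,0,0,0,0],[1,-0.001,0.02,0,0,0,0]]]'

```text
t: 5.5
ee_pos: [575.3, -41.0, 106.6]
orientation: [-2.158, -2.283, 0.0]
ft_force: [0.1, -3.6, 2.5]
width: 0.4
grasp_force: 2.0
```

>>> servo_tool --plan '[[[1,-0.001,0.02,0,0,0,0],[1,-0.001,0.02,0,0,0,0]]]'

```text
t: 5.67
ee_pos: [575.2, -39.4, 106.6]
orientation: [-2.158, -2.283, 0.0]
ft_force: [-0.2, -4.6, 2.0]
width: 0.7
grasp_force: 1.9
```

>>> servo_tool --plan '[[[1,-0.001,0.02,0,0,0,0],[1,-0.001,0.015,0,0,0,0]]]'

```text
t: 5.83
ee_pos: [575.1, -38.0, 106.6]
orientation: [-2.158, -2.283, 0.0]
ft_force: [0.0, -4.1, 2.6]
width: 0.7
grasp_force: 1.9
```

>>> servo_tool --plan '[[[1,-0.001,0.015,0,0,0,0],[1,-0.001,0.015,0,0,0,0]]]'

```text
t: 6.0
ee_pos: [575.1, -37.4, 106.6]
orientation: [2.157, 2.283, -0.001]
ft_force: [0.2, -10.2, 2.0]
width: 0.4
grasp_force: 5.6
```

>>> servo_tool --plan '[[[1,-0.001,0.015,0,0,0,0],[1,-0.001,0.015,0,0,0,0]]]'

```text
t: 6.17
ee_pos: [575.1, -37.2, 106.7]
orientation: [2.156, 2.283, -0.002]
ft_force: [0.5, -18.5, 1.7]
width: 0.5
grasp_force: 9.0
```

There's firm contact at TCP y≈-37.3, which matches the predicted home position. I'll back off straight away and rise beside the lever.

>>> servo_tool --plan '[[[1,0,-0.06,0,0,0,0],[1,0.01,-0.3,0,0,0,0],[1,0,-0.3,0.2,0,0,0],[1,0,0,0.9,0,0,0],[1,0,0,0.9,0,0,0]]]'

```text
t: 6.58
ee_pos: [574.0, -63.1, 186.2]
orientation: [-2.157, -2.278, 0.004]
ft_force: [0.3, 0.1, 0.4]
width: 0.9
grasp_force: 0.0
```

>>> servo_tool --plan '[[[1,0,0,0.9,0,0,0],[1,0,0,0.9,0,0,0],[1,0,0,0.3,0,0,0],[1,0,0,0,0,0,0]]]'

```text
t: 6.92
ee_pos: [577.0, -62.9, 274.7]
orientation: [2.155, 2.278, 0.007]
ft_force: [0.1, -0.3, -0.4]
width: 0.6
grasp_force: 0.0
```

Run:
```python
from h import *
print(readout.get_obs()['ft_force'])
s=vision.get_image('side')[...,::-1];t=vision.get_image('top')[...,::-1]
c=np.zeros((560,800,3),np.uint8);c[:,:360]=cv2.resize(s[205:345,240:330],(360,560),interpolation=2)
c[:425,360:]=cv2.resize(t[170:255,230:318],(440,425),interpolation=2);cv2.imwrite('pics/c3.png',c)
```

```text
[ 0.10184957 -0.27679884 -0.40076526]
```

View pics/c3.png

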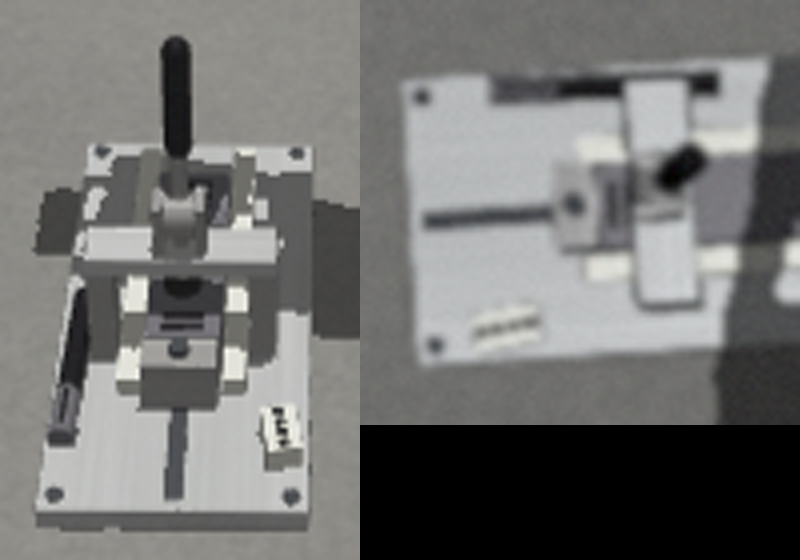

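The pin is hidden and the carrier touches the stop face in both views. Marker and shell haven't moved. Next I'll go behind the lever handle.

>>> servo_tool --plan '[[[1,-0.03,0.9,-0.02,0,0,0],[1,-0.03,0.9,-0.02,0,0,0],[1,-0.03,0.6,-0.02,0,0,0],[1,0,0.15,0,0,0,0],[1,0,0,0,0,0,0]]]'

```text
t: 7.43
ee_pos: [570.7, 41.1, 265.9]
orientation: [-2.153, -2.284, 0.005]
ft_force: [0.6, 0.0, 0.1]
width: 0.6
grasp_force: 0.0
```

>>> servo_tool --plan '[[[1,-0.005,0.1,0,0,0,0],[1,-0.005,0.1,0,0,0,0],[1,-0.005,0.1,0,0,0,0],[1,-0.005,0.1,0,0,0,0],[1,-0.005,0.1,0,0,0,0]]]'

```text
t: 7.85
ee_pos: [571.0, 59.5, 268.4]
orientation: [2.159, 2.282, 0.0]
ft_force: [-0.3, -1.0, 1.1]
width: 0.6
grasp_force: 0.8
```

>>> servo_tool --plan '[[[1,-0.005,0.1,0.02,0,0,0],[1,-0.005,0.1,0.02,0,0,0],[1,-0.005,0.1,0.01,0,0,0],[1,-0.005,0.1,0.01,0,0,0],[1,-0.005,0.1,0,0,0,0]]]'

```text
t: 8.27
ee_pos: [569.8, 80.0, 270.7]
orientation: [2.158, 2.283, -0.001]
ft_force: [0.3, -4.4, -1.0]
width: 0.4
grasp_force: 2.0
```

>>> servo_tool --plan '[[[1,-0.005,0.1,0,0,0,0],[1,-0.005,0.1,0,0,0,0],[1,-0.005,0.1,0,0,0,0],[1,-0.005,0.1,0,0,0,0]]]'

```text
t: 8.6
ee_pos: [568.8, 95.7, 270.4]
orientation: [2.158, 2.283, -0.002]
ft_force: [1.0, -7.1, -2.7]
width: 0.4
grasp_force: 2.9
```

>>> servo_tool --plan '[[[1,-0.005,0.11,-0.02,0,0,0],[1,-0.005,0.11,-0.03,0,0,0],[1,-0.005,0.11,-0.04,0,0,0],[1,-0.005,0.1,-0.05,0,0,0],[1,-0.005,0.1,-0.06,0,0,0]]]'

```text
t: 9.02
ee_pos: [568.0, 116.7, 262.8]
orientation: [2.157, 2.283, -0.002]
ft_force: [-1.3, -7.6, 2.6]
width: 0.4
grasp_force: 3.7
```

>>> servo_tool --plan '[[[1,-0.005,0.1,-0.06,0,0,0],[1,-0.005,0.1,-0.07,0,0,0],[1,-0.005,0.1,-0.07,0,0,0],[1,-0.004,0.09,-0.08,0,0,0],[1,-0.004,0.09,-0.08,0,0,0]]]'

```text
t: 9.43
ee_pos: [567.2, 136.2, 248.8]
orientation: [2.157, 2.282, -0.001]
ft_force: [-0.6, -7.0, 3.0]
width: 0.7
grasp_force: 3.5
```

Forces are light and the path is right. I'll carry on to 1.2 rad from vertical, then over centre.

>>> servo_tool --plan '[[[1,-0.004,0.08,-0.09,0,0,0],[1,-0.004,0.08,-0.09,0,0,0],[1,-0.003,0.07,-0.1,0,0,0],[1,-0.003,0.06,-0.1,0,0,0],[1,-0.003,0.06,-0.1,0,0,0]]]'

```text
t: 9.85
ee_pos: [566.5, 150.6, 229.2]
orientation: [2.158, 2.283, 0.001]
ft_force: [1.1, -4.4, 1.1]
width: 0.2
grasp_force: 1.4
```

>>> servo_tool --plan '[[[1,-0.002,0.04,-0.1,0,0,0],[1,-0.002,0.04,-0.1,0,0,0],[1,-0.001,0.03,-0.1,0,0,0]]]'

```text
t: 10.1
ee_pos: [566.0, 155.4, 216.6]
orientation: [-2.158, -2.282, -0.0]
ft_force: [-0.3, 0.2, -0.4]
width: 0.4
grasp_force: 0.0
```

The force dropped to zero, so it has probably snapped. I'll retreat upward, move clear and look.

>>> servo_tool --plan '[[[1,0,0,0.6,0,0,0],[1,0,0,0.9,0,0,0],[1,-0.5,0,0.9,0,0,0],[1,-0.9,0.3,0.3,0,0,0],[1,-0.9,0.3,0,0,0,0]]]'

```text
t: 10.52
ee_pos: [475.1, 179.5, 328.2]
orientation: [2.159, 2.279, 0.01]
ft_force: [0.1, 0.6, 0.3]
width: 0.1
grasp_force: 0.0
```

>>> servo_tool --plan '[[[1,-0.7,0.7,0,0,0,0],[1,-0.7,0.7,0,0,0,0],[1,-0.6,0.7,0,0,0,0],[1,0,0.7,0,0,0,0],[1,0,0,0,0,0,0]]]'

```text
t: 10.93
ee_pos: [393.1, 294.6, 325.4]
orientation: [-2.153, -2.286, -0.004]
ft_force: [-0.5, 0.1, 1.0]
width: 0.7
grasp_force: 0.0
```

Run:
```python
from h import *
print(readout.get_obs()['ee_pos'])
s=vision.get_image('side')[...,::-1];t=vision.get_image('top')[...,::-1]
c=np.zeros((560,800,3),np.uint8);c[:,:360]=cv2.resize(s[205:345,240:330],(360,560),interpolation=2)
c[:255,360:]=cv2.resize(t[170:255,230:377],(440,255),interpolation=2);cv2.imwrite('pics/c4.png',c)
O=np.array([571,89.8])
for th in(1.3,1.52): print([proj(n,[571-111*np.sin(th)*.05,89.8+111*np.sin(th),112+111*np.cos(th)]).round(1) for n in('side','top')])
```

```text
[393.06532882 294.56123593 325.3987874 ]
[array([[281.7, 280.4]]), array([[243.4, 208.6]])]
[array([[282. , 290.1]]), array([[243.2, 209.7]])]
```

View pics/c4.png

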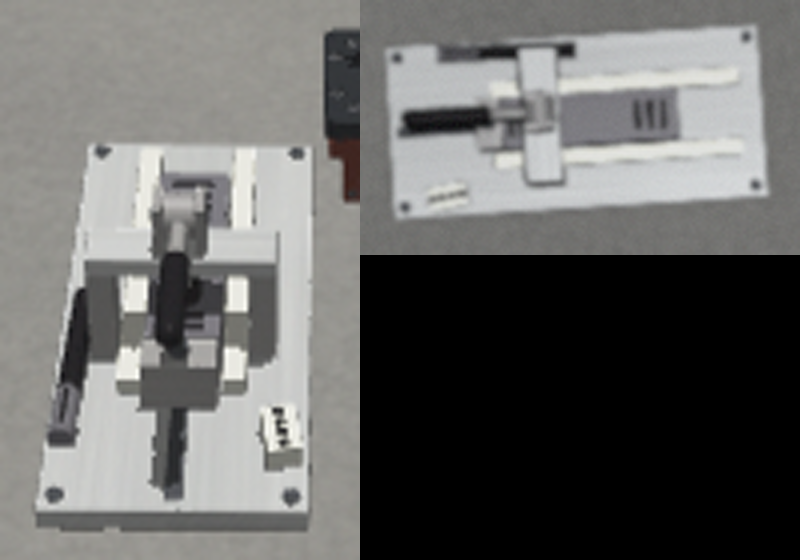

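The lever tip is at side pixel (282,290), exactly where it should be when closed. The carrier is still against the stop, and the marker and shell are in place. Handing in.

```bash
python3 -c "from workcell import close_job; print(close_job())"
```

```text
the job is handed in; nothing more can be done
None
```

The carrier is home against the stop and the lever has snapped over and clamped it, with the arm clear and the marker and shell undisturbed; however, one wrist-force reading hit 18.5 N as the carrier seated, so the 18 N carrier limit may have been slightly passed.

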